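Clear the tattoo station and dock the two pen machines

ROBOT

A 7-joint arm with a two-finger parallel gripper is mounted at the origin on the work surface. World frame = base frame: x ahead of the robot, y to its left, z up, the work surface at z = 0. Lengths are in m, angles in degrees, forces in N, time in s.
With the tool pointing down it reaches from about 0.425 to 1.025 m from the base axis. Payload 9.4 kg.
Tool frame: the origin (TCP) lies at the centre of the arm's flange, where the gripper is bolted on; the fingertips stand 186 mm ahead of it and the grasp point (between the pads) lies 167 mm ahead of it (arm.tcp_to_grasp is the distance from the TCP to the grasp point, in m); z points along the fingers, y is the line along which they close (so a half turn about z gives the same grasp; the last joint's range is limited). The gripper opens to 93 mm and grips with 3 to 60 N. Pads are 15 mm wide; open, the fingers measure 128 mm over their backs; the gripper's body (75 mm by 188 mm) begins 65 mm behind the grasp point.
Start: joints at [-74.697, 34.337, -0.143, 91.639, 0.103, 54.024, -4.572], TCP at [0.244, 0.683, 0.405] pointing down, gripper open.
Joint ranges: [-147.43, 147.43], [-19.82, 112.94], [-74.19, 73.91], [6.32, 146.72], [-59.91, 239.91], [6.04, 106.73], [-150.56, 150.56]. Speed limits (degrees/s): [127.2, 127.2, 172.46, 172.46, 180, 180, 180].

INTERFACE

Orientations are given as [roll, pitch, yaw] about the fixed x, y, z axes, in that order (R = Rz(yaw) Ry(pitch) Rx(roll)).
In Python, from rig import arm, open_gripper, gripper_close, solver, imaging, order, monitor gives the robot as it stands. Calls block until the motion is done:
- arm.reach(position, orientation): joint-space move of the TCP to a pose.
- arm.move_linear(position, ori=None, feed=0.15): straight line of the TCP; ori=None keeps the orientation; feed is the mean speed in m/s.
- arm.move_joints(angles): joint-space move.
- open_gripper() and gripper_close(): open the fingers fully, or close them until they stop; the grip force is fixed at half the most.
- arm.hold(seconds).
- solver.solve_ik(position, orientation): joint angles nearest the present ones, or None.
- imaging.camera(name): name is "scene" or "top"; returns the picture (400x640x3 uint8, red, green, blue); there is no depth.
- imaging.get_calibration(name): a dict with "vfov" (degrees; the focal length in pixels is half the picture's height over the tangent of half this angle, whatever the lens; pixels are square), "cx", "cy" (the principal point, pixels), "R" (3x3) and "t" (3): a world point X has camera coordinates R X + t. Camera axes: x right, y down, z forward; pixel columns grow to the right and rows downward; lengths in m; the calibration is good to about 2 mm. A picture is of the moment at which its call begins. get_calibration takes no time and is no camera call.
A pose or a line that the arm cannot do raises arm.Unreachable and nothing moves.
- order.job_done(): hands the job in; it is judged then, once.
Readings, each from a call of its own:
- monitor.current_time_s(): time.
- monitor.current_qpos(): joint angles.
- monitor.current_joint_vel(): joint speeds.
- monitor.current_effort(): joint torques, N m.
- monitor.current_tool_pos(): TCP position.
- monitor.current_eef_rot(): TCP orientation.
- monitor.current_contact_force(): force on the tool from outside, world axes, zero at the start.
- monitor.current_ft_torque(): the same for the moment, N m.
- monitor.current_width(): finger opening in m.
- monitor.current_grip_force(): force on a finger pad.
Only numpy, scipy, OpenCV 4.12 (cv2) and the standard library are available. Lean on these libraries where they do the work, as an engineer would, in place of code of your own. Each camera call takes 0.05 s, during which the arm holds its last target. There are 200 camera calls.

TASK

Clear up this tattoo station after the session: stand the ink bottles upright in the blue tray, lay the used razors in the red tray, and dock both pen machines, the thick one in the wide bore and the slim one in the narrow bore. The bores are tight, so dock one machine at a time: bring it in leaning by some 10 to 15 degrees with its lower edge a few millimetres (3 to 5) inside the mouth, then straighten it and slide it fully home, and let go. Never let a machine fall over, and leave everything else on the table where it is.

Things in the scene. Friction and masses are not known exactly. Their poses are not given: they have to be found in the camera images.
- pen_thick_mid (a point): centre (half-way up) of the thick pen machine: dark steel pen-shaped tattoo machine with red rings, a plain round cylinder 30 mm in diameter and 120 mm tall, standing upright on the table; z runs up its axis; the foot has a 2 mm chamfer; weighs 0.1 to 0.2 kg
- pen_thick_foot (a point): centre of the underside of the thick pen machine, 60 mm below its middle; z up its axis
- dock_hole0 (a point): centre of the mouth of the wide bore, level with the top of the grey charging dock; the bore is 31 mm wide, 45 mm deep with a flat closed bottom and a 1.5 mm chamfered mouth, for the thick machine; z up along the bore
- pen_slim_mid (a point): centre (half-way up) of the slim pen machine: bright aluminium pen-shaped tattoo machine with blue rings, a plain round cylinder 24 mm in diameter and 120 mm tall, standing upright on the table; z runs up its axis; the foot has a 2 mm chamfer; weighs 0.1 to 0.2 kg
- pen_slim_foot (a point): centre of the underside of the slim pen machine, 60 mm below its middle; z up its axis
- dock_hole1 (a point): centre of the mouth of the narrow bore, level with the top of the grey charging dock; the bore is 25 mm wide, 45 mm deep with a flat closed bottom and a 1.5 mm chamfered mouth, for the slim machine; z up along the bore
- dock: grey charging dock fixed to the table, a block 100 mm (x) by 140 mm (y) by 60 mm tall; origin at the centre of its underside; two upright bores 80 mm apart along its y: the wide one at +40 mm (red mark on the front), the narrow one at -40 mm (blue mark)
- ink1_mid (a point): centre (half-way up, 42.5 mm) of the ink bottle with green label and cap, standing upright: body 34 mm in diameter and 60 mm tall, cap 18 mm in diameter on top, 85 mm in all, 60 g; z up its axis. May be absent
- ink2_mid (a point): centre (half-way up, 42.5 mm) of the ink bottle with yellow label and cap, standing upright: body 34 mm in diameter and 60 mm tall, cap 18 mm in diameter on top, 85 mm in all, 60 g; z up its axis. May be absent
- ink3_mid (a point): centre (half-way up, 42.5 mm) of the ink bottle with orange label and cap, standing upright: body 34 mm in diameter and 60 mm tall, cap 18 mm in diameter on top, 85 mm in all, 60 g; z up its axis. May be absent
- razor1_mid (a point): middle of a used T-shaped razor lying on the table, half-way up (7 mm): 120 mm long along its x; black handle 14 mm wide (y) and 14 mm high, from 60 mm behind this point (-x) to 42 mm ahead; yellow head 38 mm wide, 18 mm long and 12 mm high at the +x end; 30 g. May be absent
- razor1_head (a point): centre of the head of that razor, 51 mm ahead (+x) of its middle
- razor2_mid (a point): middle of a used T-shaped razor lying on the table, half-way up (7 mm): 120 mm long along its x; black handle 14 mm wide (y) and 14 mm high, from 60 mm behind this point (-x) to 42 mm ahead; yellow head 38 mm wide, 18 mm long and 12 mm high at the +x end; 30 g. May be absent
- razor2_head (a point): centre of the head of that razor, 51 mm ahead (+x) of its middle
- ink_tray: blue open tray for the ink bottles, fixed: 200 mm (x) by 160 mm (y) by 40 mm tall, walls and floor 5 mm thick; origin at the centre of its underside
- razor_tray: red open tray for the used razors, of the same size and make, fixed; origin at the centre of its underside
- tin: low aluminium ointment tin, 44 mm across, 18 mm tall; to be left where it is; origin at the centre of its underside
- cards: stack of white cards, 50 by 85 by 15 mm; to be left where it is; origin at the centre of its underside
- tape: roll of green tape lying flat, 44 mm across, 16 mm tall; to be left where it is; origin at the centre of its underside
- cap_box: small orange box, 40 by 36 by 18 mm; to be left where it is; origin at the centre of its underside
Mind the look-alikes: they are no part of the job. Leave any turquoise look-alike of the part that bears razor2_mid alone.

How it is judged (in metres and radians):
On the way, in this order (a step that is already met when the one before it is completed fails the run):
1. One machine is in the mouth of its own bore edge-first, leaning (((horizontal distance between pen_thick_foot and dock_hole0 below 0.006 m and z of pen_thick_foot in the frame of dock_hole0 below 0 m and angle between pen_thick_foot's own z axis and vertical above 0.1 rad) or (horizontal distance between pen_slim_foot and dock_hole1 below 0.006 m and z of pen_slim_foot in the frame of dock_hole1 below 0 m and angle between pen_slim_foot's own z axis and vertical above 0.1 rad))), for 0.1 s.
2. That machine is upright and fully home in its bore (((horizontal distance between pen_thick_foot and dock_hole0 below 0.003 m and z of pen_thick_foot in the frame of dock_hole0 below -0.041 m and angle between pen_thick_foot's own z axis and vertical below 0.05 rad) or (horizontal distance between pen_slim_foot and dock_hole1 below 0.003 m and z of pen_slim_foot in the frame of dock_hole1 below -0.041 m and angle between pen_slim_foot's own z axis and vertical below 0.05 rad))), for 0.2 s.
3. The other machine is in the mouth of its own bore edge-first, leaning (((horizontal distance between pen_thick_foot and dock_hole0 below 0.006 m and z of pen_thick_foot in the frame of dock_hole0 below 0 m and angle between pen_thick_foot's own z axis and vertical above 0.1 rad) or (horizontal distance between pen_slim_foot and dock_hole1 below 0.006 m and z of pen_slim_foot in the frame of dock_hole1 below 0 m and angle between pen_slim_foot's own z axis and vertical above 0.1 rad))), for 0.1 s.
4. Both machines are upright and fully home (horizontal distance between pen_thick_foot and dock_hole0 below 0.003 m and z of pen_thick_foot in the frame of dock_hole0 below -0.041 m and angle between each of pen_thick_foot, pen_slim_foot's own z axis and vertical below 0.05 rad and horizontal distance between pen_slim_foot and dock_hole1 below 0.003 m and z of pen_slim_foot in the frame of dock_hole1 below -0.041 m), for 0.2 s.
At the end, for the whole second after the job is handed in: Both machines in their own bores: foot 41 mm or more below the mouth, within 3 mm of the axis, tilt under 0.05 rad; every bottle present on the blue tray floor, tilt under 0.15 rad; every razor present inside the red tray, below 45 mm. Everything else within 4 cm of its start (all of step 4 and x of ink1_mid in the frame of ink_tray between -0.085 and 0.085 m and y of ink1_mid in the frame of ink_tray between -0.065 and 0.065 m and height (world z) of each of ink1_mid, ink2_mid, ink3_mid below 0.055 m and angle between each of ink1_mid, ink2_mid, ink3_mid's own z axis and vertical below 0.15 rad and x of ink2_mid in the frame of ink_tray between -0.085 and 0.085 m and y of ink2_mid in the frame of ink_tray between -0.065 and 0.065 m and x of ink3_mid in the frame of ink_tray between -0.085 and 0.085 m and y of ink3_mid in the frame of ink_tray between -0.065 and 0.065 m and x of razor1_mid in the frame of razor_tray between -0.095 and 0.095 m and y of razor1_mid in the frame of razor_tray between -0.075 and 0.075 m and x of razor1_head in the frame of razor_tray between -0.1 and 0.1 m and y of razor1_head in the frame of razor_tray between -0.08 and 0.08 m and height (world z) of each of razor1_mid, razor2_mid below 0.045 m and x of razor2_mid in the frame of razor_tray between -0.095 and 0.095 m and y of razor2_mid in the frame of razor_tray between -0.075 and 0.075 m and x of razor2_head in the frame of razor_tray between -0.1 and 0.1 m and y of razor2_head in the frame of razor_tray between -0.08 and 0.08 m); the robot touches nothing.
It fails at once if Another thing on the table is moved more than 4 cm (distance of any of tin, cards, tape, cap_box from where it was at the start of the episode above 0.04 m).
It fails at once if A pen machine falls over or is laid down (angle between any of pen_thick_foot, pen_slim_foot's own z axis and vertical above 1 rad).
Of ink1, ink2, ink3, razor1, razor2 only 3 to 5 are there at a start; the rules pass over those that are not, and their reading is None.
At some moment in a run one of razor1, razor2 may be knocked a few centimetres aside while the robot is not near it.
It also fails if it takes over 208 s, if anything falls off the work surface, if the arm or the gripper's body presses on something with over 40 N, if the wrist force passes 120 N, or if a joint passes its speed limit or range.

## Working session

There is one attempt and no reset: what is moved stays moved. The work goes in short steps, each a Python script; the robot and the scene stay as the last script left them, time stands still between calls to the robot, and variables do not carry over. Pictures are saved under pics/ and viewed, at most 14 in all, crops included, and the job is handed in when it is done.

```bash
ls; mkdir -p pics
python3 - <<'E'
from rig import arm, imaging, monitor
import cv2, numpy as np
for n in ("scene","top"):
    im=imaging.camera(n); cv2.imwrite(f"pics/{n}0.png",im[:,:,::-1])
    c=imaging.get_calibration(n); print(n,{k:(np.round(v,4).tolist() if not np.isscalar(v) else v) for k,v in c.items()})
    print("campos",-np.array(c["R"]).T@np.array(c["t"]))
print(monitor.current_time_s(),monitor.current_tool_pos(),monitor.current_eef_rot(),arm.tcp_to_grasp)
E
```

```text
pics
scene {'vfov': 49.08415882306595, 'cx': 321.50599242121956, 'cy': 195.94162567736, 'R': [[0.2492, 0.9684, 0.0098], [0.5932, -0.1446, -0.792], [-0.7655, 0.2032, -0.6105]], 't': [-0.2434, -0.2129, 1.6282]}
campos [ 1.43339553 -0.12595094  0.82771326]
top {'vfov': 49.18708962352367, 'cx': 316.3535837517148, 'cy': 193.02456911582465, 'R': [[0.0012, -0.9999, -0.0152], [-0.9931, 0.0006, -0.1172], [0.1172, 0.0152, -0.993]], 't': [0.1343, 0.521, 1.4685]}
campos [0.34523269 0.11164717 1.52133662]
0.1 [0.24430854 0.68241067 0.40397482] [-1.79923203e+02  8.45514837e-03  1.60303014e+02] 0.1673
```

View pics/scene0.png

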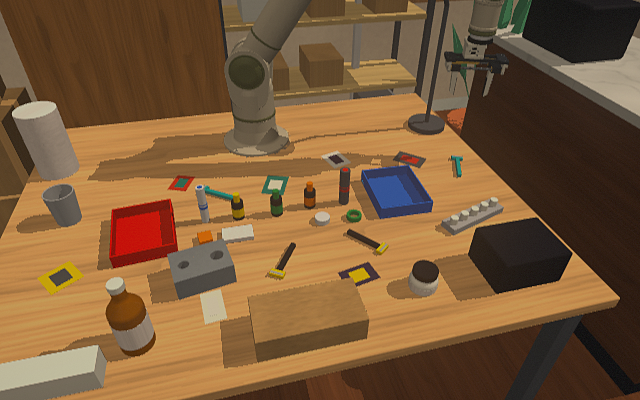

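View pics/top0.png

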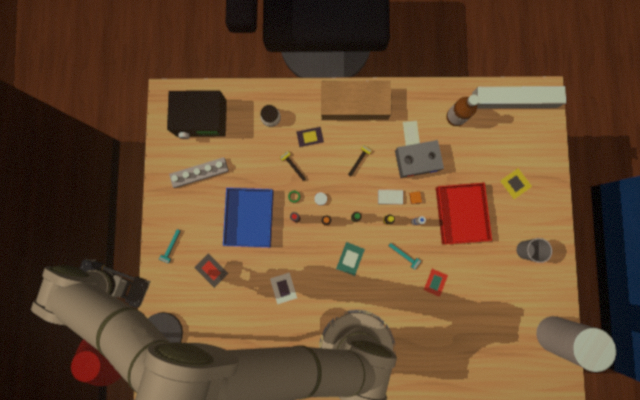

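The scene shows the thick pen at (344,185), the slim pen at (202,205), and the bottles: orange (309,195), green (277,204) and yellow (237,208). The razors with yellow heads are at (283,260) and (367,241), and the dock is at (201,268). The trays are red (143,232) and blue (396,191).

Look-alikes, in top-view pixels:
- **Razors:** black/yellow at (295,166) and (360,161) are the real ones. Turquoise at (405,255) and (172,245) are to be left alone.
- **Pens:** dark with red rings at (295,217) is thick, and bright with blue rings at (421,220) is slim.
- **Bottles:** (326,220), (357,217) and (390,219) are mine. The big brown bottle at (461,110) and the jar at (270,115) are not.

I'll check this in one close crop and measure.

```bash
cat > h.py <<'E'
import numpy as np, cv2
from rig import arm, open_gripper, gripper_close, solver, imaging, order, monitor
def cal(n):
    c=imaging.get_calibration(n); R=np.array(c["R"]);t=np.array(c["t"])
    return 200/np.tan(np.radians(c["vfov"]/2)),c["cx"],c["cy"],R,t
def ray(n,uv):
    f,cx,cy,R,t=cal(n); d=R.T@np.array([(uv[0]-cx)/f,(uv[1]-cy)/f,1.]); return -R.T@t,d/np.linalg.norm(d)
def plane(n,uv,z):
    o,d=ray(n,uv); return o+d*(z-o[2])/d[2]
def proj(n,X):
    f,cx,cy,R,t=cal(n); p=R@np.asarray(X)+t; return np.array([cx+f*p[0]/p[2],cy+f*p[1]/p[2]])
def blobs(im,lo,hi,roi=None,amin=4):
    hsv=cv2.cvtColor(im,cv2.COLOR_RGB2HSV); m=cv2.inRange(hsv,np.array(lo),np.array(hi))
    if roi is not None:
        k=np.zeros_like(m); x0,y0,x1,y1=roi; k[y0:y1,x0:x1]=255; m&=k
    n,l,s,c=cv2.connectedComponentsWithStats(m)
    return m,[(int(s[i,4]),np.round(c[i],2).tolist(),s[i,:4].tolist()) for i in range(1,n) if s[i,4]>=amin]
E
python3 - <<'E'
import cv2
t=cv2.imread("pics/top0.png")[130:265,215:500]; s=cv2.imread("pics/scene0.png")[150:300,100:400]
t=cv2.resize(t,None,fx=2.6,fy=2.2,interpolation=cv2.INTER_CUBIC)
cv2.imwrite("pics/ct.png",cv2.resize(cv2.imread("pics/top0.png")[130:265,215:500],None,fx=2.8,fy=2.8,interpolation=cv2.INTER_CUBIC))
cv2.imwrite("pics/cs.png",cv2.resize(s,None,fx=2.66,fy=2.66,interpolation=cv2.INTER_CUBIC))
E
python3 - <<'E'
from h import *
t=cv2.imread("pics/top0.png")[:,:,::-1].copy(); s=cv2.imread("pics/scene0.png")[:,:,::-1].copy()
print("blue tray top",blobs(t,(105,120,50),(125,255,255),(200,160,300,270),50)[1])
m,b=blobs(t,(105,120,40),(125,255,255),(200,160,300,270),50)
r=cv2.minAreaRect(np.argwhere(m)[:,::-1].astype(np.float32)); print("blue",[plane("top",p,.04).round(3).tolist() for p in cv2.boxPoints(r)])
hsv=cv2.cvtColor(t,cv2.COLOR_RGB2HSV); m=((hsv[...,0]<5)|(hsv[...,0]>175))&(hsv[...,1]>170); m[:,:425]=0;m[:,500:]=0;m[:170]=0;m[255:]=0
r=cv2.minAreaRect(np.argwhere(m)[:,::-1].astype(np.float32)); print("red",[plane("top",p,.04).round(3).tolist() for p in cv2.boxPoints(r)])
for nm,u in dict(thick=(295,217,.12),ink3=(326,220,.085),ink1=(357,217,.085),ink2=(390,219,.085),slim=(421,220,.12),h0=(433,156,.06),h1=(407,159,.06),rA=(295,166,.007),rB=(360,161,.007)).items(): print(nm,plane("top",u[:2],u[2]).round(3))
print("yellow top",blobs(t,(20,120,80),(35,255,255),(215,130,500,265),3)[1])
print("yellow scn",blobs(s,(20,120,80),(35,255,255),(200,160,420,300),5)[1])
E
```

```text
blue tray top [(2377, [249.03, 217.54], [224, 189, 48, 57])]
blue [[0.347, 0.446, 0.04], [0.538, 0.44, 0.04], [0.53, 0.286, 0.04], [0.339, 0.294, 0.04]]
red [[0.54, -0.274, 0.04], [0.558, -0.439, 0.04], [0.362, -0.451, 0.04], [0.344, -0.289, 0.04]]
thick [0.433 0.202 0.12 ]
ink3 [0.425 0.102 0.085]
ink1 [0.435 0.    0.085]
ink2 [ 0.429 -0.108  0.085]
slim [ 0.424 -0.201  0.12 ]
h0 [ 0.644 -0.261  0.06 ]
h1 [ 0.634 -0.173  0.06 ]
rA [0.62  0.21  0.007]
rB [ 0.637 -0.019  0.007]
yellow top [(154, [309.68, 136.38], [303, 130, 15, 13]), (97, [359.76, 148.36], [340, 145, 32, 10]), (7, [216.43, 147.0], [215, 146, 5, 3]), (16, [495.38, 146.56], [491, 146, 9, 3]), (49, [285.02, 155.8], [280, 151, 11, 10]), (5, [497.8, 159.6], [497, 159, 3, 2]), (9, [338.22, 163.44], [335, 163, 7, 2]), (19, [348.63, 164.05], [343, 163, 11, 3]), (59, [376.76, 164.39], [363, 163, 29, 4]), (3, [489.67, 162.67], [489, 162, 2, 2]), (10, [495.6, 163.0], [492, 162, 8, 3]), (11, [238.73, 165.18], [236, 164, 7, 3]), (4, [249.5, 164.75], [248, 164, 4, 2]), (6, [394.0, 164.5], [393, 164, 3, 2]), (28, [292.89, 194.04], [287, 190, 14, 12]), (5, [293.0, 193.2], [291, 193, 5, 2]), (8, [296.5, 197.0], [295, 194, 3, 6]), (3, [291.33, 198.67], [291, 198, 2, 2]), (7, [296.0, 201.57], [293, 200, 7, 4]), (47, [390.43, 218.17], [387, 215, 8, 7]), (3, [351.0, 218.0], [351, 217, 1, 3]), (10, [383.8, 219.9], [383, 217, 3, 6])]
yellow scn [(68, [235.78, 197.12], [232, 192, 8, 11]), (5, [282.0, 204.0], [282, 202, 1, 5]), (96, [237.84, 212.7], [232, 207, 12, 11]), (7, [357.0, 209.71], [354, 209, 7, 3]), (74, [381.31, 248.43], [376, 242, 13, 13]), (94, [277.21, 273.22], [269, 268, 16, 11]), (197, [358.67, 274.66], [348, 268, 22, 15])]
```

View pics/ct.png

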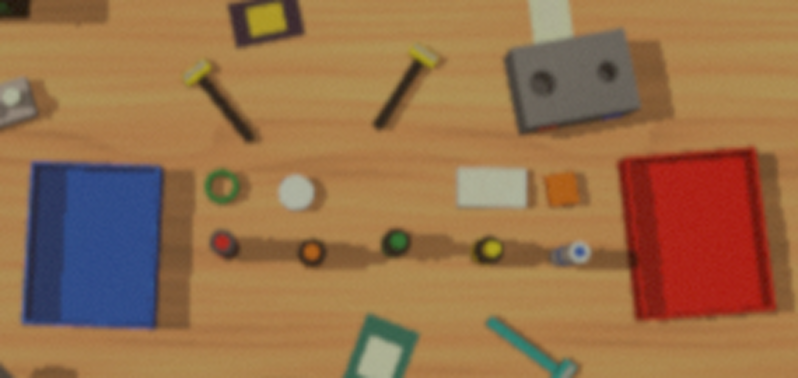

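View pics/cs.png

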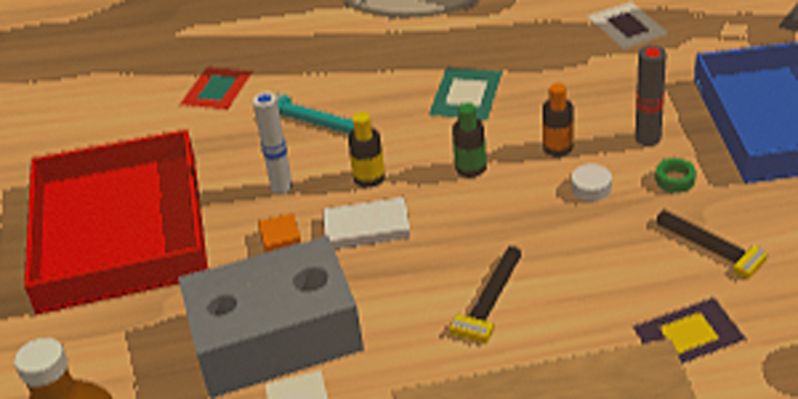

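The crops confirm the choices. Top view: thick pen with the red dot (295,217), slim pen with the blue dot (421,220), wide bore at (408.6,159.6) nearer the middle, and narrow bore at (431.8,155.7). Both black/yellow razors are present. Next is the precise two-view measurement.

```bash
cat >> h.py <<'E'
def tri(uva,uvb):
    (o1,d1),(o2,d2)=ray("scene",uva),ray("top",uvb)
    A=np.stack([d1,-d2],1); k=np.linalg.lstsq(A,o2-o1,rcond=None)[0]
    p,q=o1+k[0]*d1,o2+k[1]*d2; return (p+q)/2,np.linalg.norm(p-q)
def near(im,uv,r,lo,hi):
    """area-centroid of colour blob near uv, at 8x"""
    x,y=int(uv[0])-r,int(uv[1])-r; c=cv2.resize(im[y:y+2*r,x:x+2*r],None,fx=8,fy=8,interpolation=cv2.INTER_CUBIC)
    m,b=blobs(c,lo,hi,None,60)
    if not b: return None,0
    a,ct,_=max(b); return np.array([x+(ct[0]+.5)/8-.5,y+(ct[1]+.5)/8-.5]),a/64
def razor(im,n="top",roi=(215,110,425,190)):
    """razors by yellow head + dark handle: list of (mid xy, yaw deg, length)"""
    hsv=cv2.cvtColor(im,cv2.COLOR_RGB2HSV); x0,y0,x1,y1=roi
    m=((hsv[...,2]<70)).astype(np.uint8); k=np.zeros_like(m);k[y0:y1,x0:x1]=1;m*=k
    nn,l,s,c=cv2.connectedComponentsWithStats(m); out=[]
    for i in range(1,nn):
        if s[i,4]<30 or s[i,4]>400: continue
        P=np.argwhere(l==i)[:,::-1].astype(np.float32); w=np.array([plane(n,p,.008)[:2] for p in P])
        mu=w.mean(0); u=np.linalg.svd(w-mu,full_matrices=False)[2][0]; e=(w-mu)@u
        out.append((mu.round(4),np.degrees(np.arctan2(u[1],u[0])).round(1),np.ptp(e).round(3),np.ptp((w-mu)@np.array([-u[1],u[0]])).round(3)))
    return out
E
python3 - <<'E'
from h import *
t=cv2.imread("pics/top0.png")[:,:,::-1].copy(); s=cv2.imread("pics/scene0.png")[:,:,::-1].copy()
C=dict(thick=((0,140,100),(6,255,255),(345,169),(295,217),.12),slim=((105,120,60),(125,255,255),(199.5,187),(421,220),.12),
 ink1=((45,100,40),(75,255,255),(275.5,193),(357,216.5),.085),ink2=((20,140,60),(35,255,255),(236,196),(390,219),.085),ink3=((7,170,100),(16,255,255),(309.5,187),(326.5,220),.085))
for k,(lo,hi,us,ut,z) in C.items():
    a,na=near(s,us,7,lo,hi); b,nb=near(t,ut,6,lo,hi)
    if a is None or b is None: print(k,a,b); continue
    X,g=tri(a,b); print(k,a.round(1),na,b.round(1),nb,"tri",X.round(4),round(g,4),"planes",plane("scene",a,z).round(4)[:2],plane("top",b,z).round(4)[:2])
lo,hi=(0,0,0),(180,255,75)
gs=cv2.cvtColor(s,cv2.COLOR_RGB2GRAY);gt=cv2.cvtColor(t,cv2.COLOR_RGB2GRAY)
print("face gray",gs[270:274,196:204].mean(),gt[156:159,418:422].mean())
for k,us,ut in (("h0",(217,255),(408.6,159.6)),("h1",(183,264),(431.8,155.7))):
    print(gs[int(us[1]),int(us[0])-9:int(us[0])+10],gt[int(ut[1]),int(ut[0])-8:int(ut[0])+9])
print(razor(t)); print("dock quad")
hsv=cv2.cvtColor(t,cv2.COLOR_RGB2HSV)
m=((hsv[...,1]<60)&(hsv[...,2]>85)).astype(np.uint8); k=np.zeros_like(m);k[138:180,390:450]=1; print("\n".join("".join(".#"[v] for v in r) for r in (m*k)[136:182,388:452]))
E
```

```text
thick [344.9 169.2] 18.375 [293.9 216. ] 24.71875 tri [0.4366 0.2063 0.1179] 0.002 planes [0.4397 0.2063] [0.4362 0.2052]
slim [198.9 186.6] 7.578125 [421.5 219.4] 1.890625 tri [ 0.4255 -0.2031  0.119 ] 0.0005 planes [ 0.4271 -0.2028] [ 0.4255 -0.2032]
ink1 [275.3 193.3] 57.78125 [356.7 215.7] 29.25 tri [0.4408 0.0006 0.0709] 0.0015 planes [ 0.4595 -0.0011] [0.4397 0.0009]
ink2 [235.9 197.1] 69.109375 [390.2 218.3] 50.046875 tri [ 0.432  -0.11    0.0709] 0.0015 planes [ 0.4509 -0.1096] [ 0.4311 -0.1086]
ink3 [309.3 185.7] 64.3125 [325.9 219.4] 31.1875 tri [0.4284 0.1029 0.0709] 0.0015 planes [0.4473 0.0994] [0.4274 0.1022]
face gray 113.28125 103.08333333333333
[113 114  83  78  79  78  78  64  67  69  70  71  72  68  62 115 115 113
 113] [ 95 104 101  99  84  74  72  70  68  61  58  58  67  84  99 104 104]
[110 112 110 111  93  76  76  77  65  64  66  68  69  66  60 113 116 112
 111] [101 103 100 101  96  80  66  60  50  42  47  61  77  95 101 101 101]
[(array([0.7782, 0.4793]), np.float64(-179.4), np.float64(0.092), np.float64(0.037)), (array([0.8049, 0.3036]), np.float64(-94.3), n
[... 2764 characters left out ...]
#######################...........................
..............##################................................
...............############.....................................
...............#####............................................
................................................................
................................................................
................................................................
................................................................
................................................................
................................................................
................................................................
```

```bash
cat >> h.py <<'E'
from scipy.spatial.transform import Rotation as Ro
def down(yaw): return Ro.from_euler('xyz',[180,0,yaw],degrees=True)
def rpy(R): return R.as_euler('xyz',degrees=True).tolist()
G=arm.tcp_to_grasp
def tcp(g,R): return (np.asarray(g,float)-G*R.as_matrix()[:,2]).tolist()   # grasp point -> TCP
def goto(g,R,feed=None):
    if feed: arm.move_linear(tcp(g,R),rpy(R),feed=feed)
    else: arm.reach(tcp(g,R),rpy(R))
def gp(): 
    R=Ro.from_euler('xyz',monitor.current_eef_rot(),degrees=True); return np.array(monitor.current_tool_pos())+G*R.as_matrix()[:,2]
E
python3 - <<'E'
from h import *
t=cv2.imread("pics/top0.png")[:,:,::-1].copy(); s=cv2.imread("pics/scene0.png")[:,:,::-1].copy()
H={}
for k,us,ut in (("h0",(217,255),(408.6,159.6)),("h1",(183,264),(431.8,155.7))):
    a,na=near(s,us,11,(0,0,0),(180,255,101)); b,nb=near(t,ut,9,(0,0,0),(180,255,90))
    X,g=tri(a,b);H[k]=X; print(k,a.round(2),na,b.round(2),nb,X.round(4),round(g,4),plane("scene",a,.06).round(4)[:2],plane("top",b,.06).round(4)[:2])
d=H["h0"]-H["h1"]; print("spacing",np.linalg.norm(d[:2]),"dock yaw",np.degrees(np.arctan2(-d[0],d[1])))
for yaw in (90,-90):
  for nm,g in (("thick",(.437,.205,.085)),("slim",(.426,-.203,.085)),("h0",(.64,-.17,.145)),("h1",(.65,-.26,.145)),("red",(.45,-.365,.05)),("ink1",(.44,0,.04)),("blue",(.44,.37,.05))):
    for lean in (0,13,-13) if nm[0]=="h" else (0,):
      R=Ro.from_euler('y',lean,degrees=True)*down(yaw); q=solver.solve_ik(tcp(g,R),rpy(R)); print(yaw,nm,lean,None if q is None else np.round(q).tolist())
print(monitor.current_time_s())
E
```

```text
h0 [216.38 254.63] 97.375 [408.5  159.22] 68.109375 [ 0.6335 -0.1784  0.0568] 0.0007 [ 0.6369 -0.1779] [ 0.6328 -0.1781]
h1 [183.08 264.37] 71.765625 [431.61 155.05] 47.875 [ 0.6476 -0.2572  0.057 ] 0.0002 [ 0.6508 -0.2566] [ 0.647  -0.2565]
spacing 0.08004435486382265 dock yaw 10.19901575566803
90 thick 0 [-38.0, 33.0, 9.0, 131.0, -18.0, 17.0, -14.0]
90 slim 0 [19.0, 32.0, -0.0, 132.0, 0.0, 16.0, 18.0]
90 h0 0 [-2.0, 37.0, 18.0, 106.0, -17.0, 40.0, 26.0]
90 h0 13 [-4.0, 43.0, 23.0, 96.0, -14.0, 57.0, 24.0]
90 h0 -13 [9.0, 33.0, 3.0, 114.0, -12.0, 21.0, 22.0]
90 h1 0 [5.0, 40.0, 21.0, 100.0, -19.0, 43.0, 35.0]
90 h1 13 [2.0, 45.0, 25.0, 91.0, -15.0, 60.0, 30.0]
90 h1 -13 [17.0, 35.0, 3.0, 109.0, -15.0, 24.0, 32.0]
90 red 0 [41.0, 40.0, -11.0, 118.0, 18.0, 23.0, 16.0]
90 ink1 0 [-9.0, 37.0, 3.0, 137.0, -15.0, 6.0, 7.0]
90 blue 0 [-51.0, 40.0, 8.0, 120.0, -13.0, 21.0, -33.0]
-90 thick 0 [-15.0, 34.0, -23.0, 129.0, 35.0, 23.0, 112.0]
-90 slim 0 [43.0, 36.0, -35.0, 130.0, 47.0, 27.0, 150.0]
-90 h0 0 [-25.0, 53.0, 64.0, 107.0, -56.0, 59.0, -116.0]
-90 h0 13 [-23.0, 57.0, 64.0, 97.0, -45.0, 71.0, -126.0]
-90 h0 -13 [-15.0, 39.0, 42.0, 116.0, -60.0, 34.0, -112.0]
-90 h1 0 [-16.0, 55.0, 64.0, 102.0, -56.0, 62.0, -112.0]
-90 h1 13 [-15.0, 59.0, 64.0, 92.0, -45.0, 73.0, -122.0]
-90 h1 -13 [-7.0, 42.0, 42.0, 111.0, -58.0, 38.0, -108.0]
-90 red 0 [7.0, 48.0, 42.0, 120.0, -58.0, 35.0, -89.0]
-90 ink1 0 [3.0, 37.0, -15.0, 136.0, 52.0, 12.0, 120.0]
-90 blue 0 [-30.0, 41.0, -23.0, 118.0, 34.0, 27.0, 101.0]
0.1
```

```bash
cat >> h.py <<'E'
def T(m=""): print(m,"t=%.1f"%monitor.current_time_s(),"g",gp().round(4),"w %.4f"%monitor.current_width(),"F",np.round(monitor.current_contact_force(),1))
def pick_pen(x,y,yaws=(180,90),h=.085):
    goto((x,y,.20),down(yaws[0])); T("above")
    goto((x,y,h),down(yaws[0]),.2); gripper_close(); T("centre1"); open_gripper()
    goto((x,y,.155),down(yaws[0]),.25); goto((x,y,.155),down(yaws[1]))
    goto((x,y,h),down(yaws[1]),.2); gripper_close(); T("gripped")
    goto((x,y,.20),down(yaws[1]),.2); T("lifted")
E
python3 - <<'E'
from h import *
pick_pen(.437,.206)
E
```

```text
above t=2.0 g [0.4372 0.2071 0.2001] w 0.0928 F [0.4 0.1 0.6]
centre1 t=3.7 g [0.437  0.206  0.0849] w 0.0298 F [ 0.2 -0.3 -0.7]
gripped t=7.8 g [0.437 0.206 0.085] w 0.0290 F [-0.4 -0.6 -0.1]
lifted t=8.5 g [0.4364 0.2061 0.1994] w 0.0299 F [-0.8  0.2 -2.2]
```

Run:
```python
from h import *
R=down(100.2)
goto((.55,-.05,.235),R); goto((.6335,-.1784,.185),R,.3); arm.hold(.3); T()
s=imaging.camera("scene"); t=imaging.camera("top"); cv2.imwrite("pics/s1.png",s[:,:,::-1]); cv2.imwrite("pics/t1.png",t[:,:,::-1])
g=gp(); f=g-[0,0,.085]
print("pred foot",proj("scene",f),"mid",proj("scene",f+[0,0,.06]),"hole",proj("scene",[.6335,-.1784,.06]))
a=cv2.resize(s[150:300,130:280],None,fx=4,fy=4,interpolation=cv2.INTER_CUBIC)
cv2.imwrite("pics/c1.png",a[:,:,::-1])
```

```text
t=10.6 g [ 0.6335 -0.1771  0.1856] w 0.0293 F [-0.2 -0.8 -1.8]
pred foot [214.04428454 241.60199285] mid [210.39982722 222.63379542] hole [216.06554451 253.68938833]
```

View pics/c1.png

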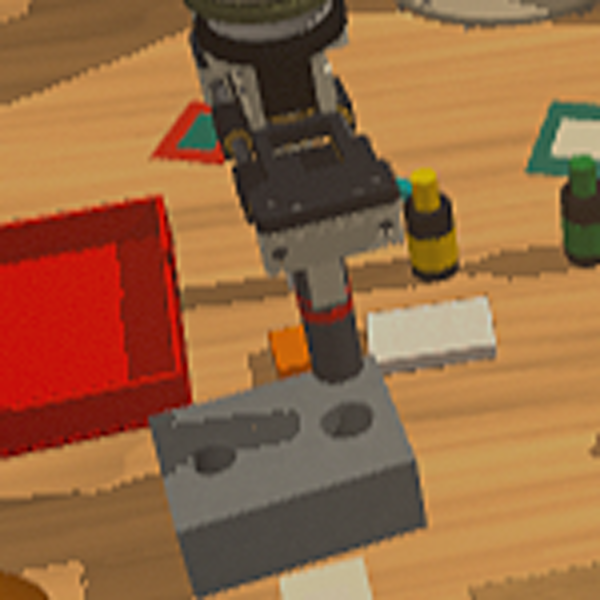

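The crop shows the pen foot centre at about scene (213.7,241.4), against a prediction of (214.0,241.6), so the scene calibration is good here. I'll refine it with a mask, then start the leaning entry.

Run:
```python
from h import *
for _ in range(4): print(np.round(monitor.current_tool_pos(),4),np.round(monitor.current_eef_rot(),2),np.round(monitor.current_contact_force(),1))
q=monitor.current_qpos(); print(np.round(q,3)); R=down(100.2); print(np.round(solver.solve_ik(tcp((.6335,-.1784,.185),R),rpy(R)),3))
s=cv2.imread("pics/s1.png")[:,:,::-1].copy()
g=cv2.cvtColor(s,cv2.COLOR_RGB2GRAY)
print(g[228:250,200:228])
```

```text
[ 0.6335 -0.1777  0.3528] [179.96  -0.   100.25] [ 0.1  0.2 -1.1]
[ 0.6335 -0.1777  0.3528] [179.96  -0.   100.25] [ 0.1  0.2 -1.1]
[ 0.6335 -0.1777  0.3528] [179.96  -0.   100.25] [ 0.1  0.2 -1.1]
[ 0.6335 -0.1777  0.3528] [179.96  -0.   100.25] [ 0.1  0.2 -1.1]
[ -3.062  34.385  21.456 104.599 -17.262  44.194  37.716]
[ -3.004  34.437  21.46  104.58  -17.264  44.196  37.72 ]
[[150 150 147 152 165  57  49  55  57  55  56  52  52  67  59  59  63  54
   85 155 147 138 183 175 161 170 181 181]
 [150 150 150 153 162  85  50  56  57  54  57  58  57  58  61  61  59  52
   54 157 142 131 204 194 193 193 191 192]
 [148 150 150 150 158  90  44  56  55  57  57  56  57  62  56  59  55  55
   41 164 154 127 202 192 190 188 190 190]
 [148 128 139 142 138 113  38  50  51  53  56  53  53  54  54  58  57  57
   45 155 163 123 202 191 189 190 188 189]
 [133 112 123 126 120 132  38  47  52  51  52  51  53  55  55  55  57  57
   49 110 133 109 206 191 190 189 189 189]
 [118 119 120 120 122 130  69  48  52  53  53  50  50  55  56  58  59  58
   52  75 100  82 209 193 187 189 189 187]
 [119 118 121 121 
[... 1154 characters left out ...]
 86  94 102 106 105 111 112 116 102  65  42  46  49  49  50  49  49  72
   84 104 117 114 112 112 112 109 133 134]
 [102 109 113 112 112 109 111 112 114 102  79  81  52  51  68  66  98 104
  110 116 113 111 110 110 111 110 147 155]
 [110 109 110 109 109 110 111 112 112 114 107 108  96  98 103 102 118 116
  114 113 113 112 113 109 112 111 121 148]
 [111 108 108 108 110 111 112 112 111 111 113 114 116 116 116 115 114 111
  112 111 112 113 113 113 114 115 108 134]
 [108 110 109 109 111 112 113 111 111 111 113 112 111 113 112 113 113 113
  114 113 113 113 113 115 114 114 109 131]
 [110 109 108 112 108 111 114 113 112 112 112 112 112 113 113 113 113 113
  115 114 113 114 117 115 114 114 111 119]]
```

Run:
```python
from h import *
f=np.array([.6335,-.1777,.1005]); c=-cal("scene")[3].T@cal("scene")[4]; d=(c-f)[:2]; d/=np.linalg.norm(d)
print("bottom row pred",[proj("scene",f+[*(r*d),z])[1].round(2) for r,z in((.013,0),(.015,.002))],"meas 245.75")
print("col at foot pred",proj("scene",f),"meas 214.1")
for du,dv in ((0,0),(.2,0),(0,.3),(0,-.3)): print(plane("scene",np.array([216.38+du,254.63+dv]),.06).round(4), plane("scene",np.array([183.08+du,264.37+dv]),.06).round(4))
```

```text
bottom row pred [np.float64(245.2), np.float64(245.15)] meas 245.75
col at foot pred [214.03781202 241.5701652 ] meas 214.1
[ 0.6369 -0.1779  0.06  ] [ 0.6508 -0.2566  0.06  ]
[ 0.6371 -0.1774  0.06  ] [ 0.6509 -0.2561  0.06  ]
[ 0.638  -0.1779  0.06  ] [ 0.6518 -0.2566  0.06  ]
[ 0.6359 -0.1778  0.06  ] [ 0.6498 -0.2566  0.06  ]
```

```bash
cat >> h.py <<'E'
DY=10.2; E_=np.array([np.cos(np.radians(DY)),np.sin(np.radians(DY)),0]); N_=np.array([-E_[1],E_[0],0])  # dock x, dock y
H0=np.array([.6352,-.178,.06]); H1=np.array([.6491,-.2566,.06])
def foot(hole,e,n,z,lean,feed=.04,h=.085):
    """pen foot centre at hole + e*dockx + n*docky + z (mm), leaning lean deg towards dock +x"""
    R=Ro.from_rotvec(np.radians(lean)*N_)*down(90+DY); up=-R.as_matrix()[:,2]
    p=hole+(e*E_+n*N_+np.array([0,0,z]))/1000; goto(p+h*up,R,feed)
def F():
    """force in dock axes, mean of a few reads"""
    a=[]
    for _ in range(4): a.append(monitor.current_contact_force()); arm.hold(.02)
    f=np.mean(a,0); return np.round([f@E_,f@N_,f[2]],1)
E
python3 - <<'E'
from h import *
foot(H0,-2,0,25,12,.1); arm.hold(.2); print("free",F())
foot(H0,-2,0,4,12,.06)
for z in (2,0,-1.5): foot(H0,-2,0,z,12); arm.hold(.1); print(z,F())
T(); s=imaging.camera("scene"); cv2.imwrite("pics/c2.png",cv2.resize(s[170:300,140:280],None,fx=4,fy=4,interpolation=cv2.INTER_CUBIC)[:,:,::-1])
E
```

```text
free [-0.2  0.1 -1.5]
2 [ 0.1 -0.4 -1.9]
0 [-0.4 -0.1 -1.5]
-1.5 [ 0.1 -0.1 -1.6]
 t=13.4 g [ 0.6507 -0.1752  0.1417] w 0.0299 F [ 0.1 -0.6 -1.5]
```

View pics/c2.png

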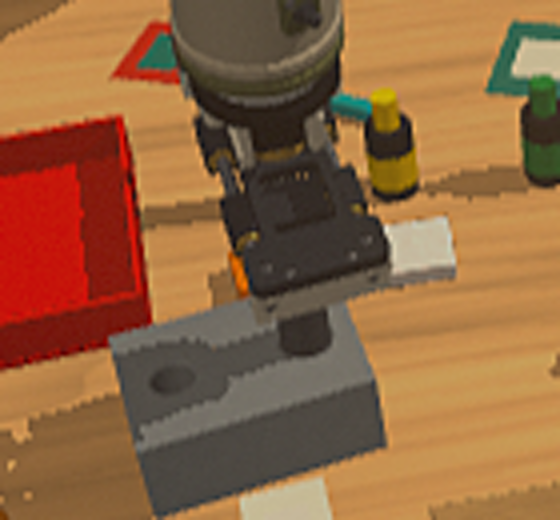

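The pen foot sits in the wide mouth at crop (305,345), leaning with no contact force. Next I probe the walls to centre it, then straighten.

```bash
cat >> h.py <<'E'
def probe(hole,e,n,z,lean,de,dn,lim=2.5,mx=5,step=.5):
    """step sideways until the lateral force opposes; returns travel in mm"""
    b=F()
    for k in range(1,int(mx/step)+1):
        foot(hole,e+de*k*step,n+dn*k*step,z,lean,.03); f=F()-b
        if -(f[0]*de+f[1]*dn)>lim: break
    print("probe",de,dn,"travel",k*step,"f",f); return k*step
E
python3 - <<'E'
from h import *
foot(H0,-2,0,-2,12); print(F())
a=probe(H0,-2,0,-2,12,0,1); foot(H0,-2,0,-2,12)
b=probe(H0,-2,0,-2,12,0,-1); n=(a-b)/2; foot(H0,-2,n,-2,12)
c=probe(H0,-2,n,-2,12,1,0); foot(H0,-2,n,-2,12); print("n",n,"e contact at",-2+c,F()); T()
E
```

```text
[-0.1  0.1 -1.7]
probe 0 1 travel 2.0 f [ 0.1 -2.7  0. ]
probe 0 -1 travel 2.0 f [-0.1  3.5  0.5]
probe 1 0 travel 2.5 f [-5.4 -0.6  1.3]
n 0.0 e contact at 0.5 [ 0.2  0.4 -1.3]
 t=18.9 g [ 0.6515 -0.1749  0.1413] w 0.0296 F [ 0.4  0.1 -1.1]
```

```bash
cat >> h.py <<'E'
def home(hole,e,n,zend=-44.5,lim=6):
    """upright descent, shifting along the wall force"""
    z=-2.; b=F(); print("start",b)
    while z>zend:
        z=max(z-(2 if z>-10 else 4),zend); foot(hole,e,n,z,0,.04); f=F()-b
        for _ in range(4):
            if abs(f[0])<2.5 and abs(f[1])<2.5: break
            e+=.15*np.sign(f[0])*(abs(f[0])>=2.5); n+=.15*np.sign(f[1])*(abs(f[1])>=2.5)
            foot(hole,e,n,z,0,.04); f=F()-b
        print("z %.1f e %.2f n %.2f"%(z,e,n),f)
        if f[2]>lim+6: print("axial stop"); break
    return e,n,z
E
python3 - <<'E'
from h import *
for L,e in ((9,-1.2),(6,-.6),(3,-.1),(0,.3)): foot(H0,e,0,-2,L,.03); print(L,F())
print(home(H0,.3,0)); T()
E
```

```text
9 [-0.2 -0.2 -1.5]
6 [ 0.3 -0.  -1.4]
3 [-1.  -0.3 -0.6]
0 [-0.9  0.   0.1]
start [-1.  -0.   0.9]
z -4.0 e 0.30 n 0.00 [-1.  -0.4 -1.6]
z -6.0 e 0.30 n 0.00 [-1.3 -0.1 -3.5]
z -8.0 e 0.30 n 0.00 [-1.6 -0.2 -4.4]
z -10.0 e 0.00 n 0.00 [-2.2  0.2 -4.4]
z -14.0 e -0.15 n 0.00 [-2.2  0.4 -4. ]
z -18.0 e -0.15 n 0.00 [-1.7  0.2 -3.8]
z -22.0 e -0.15 n 0.00 [-1.7  0.1 -3.8]
z -26.0 e -0.15 n 0.00 [-1.9  0.5 -3.6]
z -30.0 e -0.15 n 0.00 [-1.4  0.4 -4.2]
z -34.0 e -0.15 n 0.00 [-1.2  0.  -4. ]
z -38.0 e -0.15 n 0.00 [-1.7  0.5 -3.7]
z -42.0 e -0.15 n 0.00 [-1.4  0.7 -4. ]
z -44.5 e -0.15 n 0.00 [-1.5  0.1 -4.4]
(np.float64(-0.15), np.float64(0.0), -44.5)
 t=26.6 g [ 0.635  -0.178   0.1004] w 0.0296 F [-3.2 -0.8 -2.8]
```

Run:
```python
from h import *
open_gripper(); arm.hold(.2); foot(H0,-.15,0,50,0,.2); T("released")
s=imaging.camera("scene"); cv2.imwrite("pics/s3.png",s[:,:,::-1]); 
pick_pen(.4265,-.203)
R=down(100.2); goto((.56,-.22,.24),R)
foot(H1,-1.7,0,25,12,.25); arm.hold(.2); print("free",F())
foot(H1,-1.7,0,4,12,.06)
for z in (2,0,-1.8): foot(H1,-1.7,0,z,12); arm.hold(.1); print(z,F())
T(); s=imaging.camera("scene"); cv2.imwrite("pics/c4.png",cv2.resize(s[160:300,110:280],None,fx=4,fy=4,interpolation=cv2.INTER_CUBIC)[:,:,::-1])
```

```text
released t=28.5 g [ 0.6347 -0.1776  0.1944] w 0.0927 F [ 0.2  0.2 -0.4]
above t=29.7 g [ 0.4271 -0.2031  0.1996] w 0.0931 F [0.5 0.1 0.3]
centre1 t=31.5 g [ 0.4264 -0.203   0.0849] w 0.0235 F [ 1.1 -0.6 -0.7]
gripped t=35.7 g [ 0.4265 -0.203   0.085 ] w 0.0238 F [-0.1 -0.3 -0.8]
lifted t=36.4 g [ 0.4263 -0.2025  0.1994] w 0.0235 F [ 0.2  0.9 -1.6]
free [-0.  -0.1 -0.7]
2 [ 0.   0.1 -1. ]
0 [ 0.4  0.3 -0.7]
-1.8 [ 0.   0.3 -1.6]
 t=39.9 g [ 0.6649 -0.2538  0.1413] w 0.0235 F [-0.7 -0.1 -0.4]
```

View pics/c4.png

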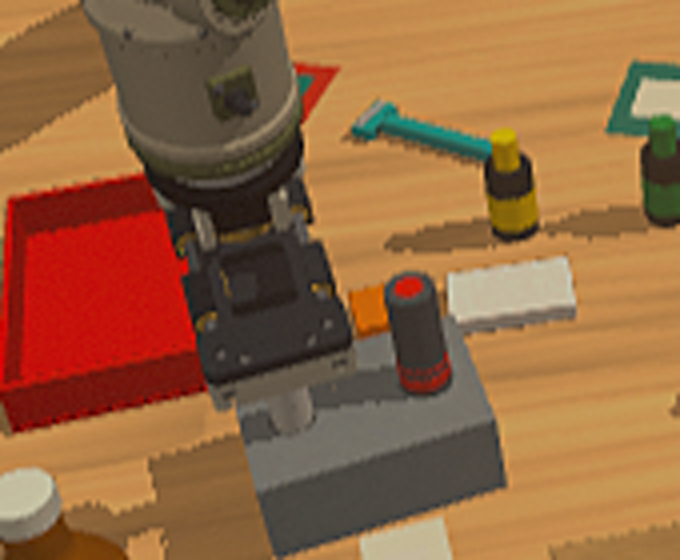

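The thick pen is fully home and upright at crop (415,335), and the slim pen leans in the narrow mouth at (293,415). Time to probe, straighten and send it home.

Run:
```python
from h import *
e,z=-1.7,-2
foot(H1,e,0,z,12); print(F())
a=probe(H1,e,0,z,12,0,1); foot(H1,e,0,z,12)
b=probe(H1,e,0,z,12,0,-1); n=(a-b)/2; foot(H1,e,n,z,12)
c=probe(H1,e,n,z,12,1,0); foot(H1,e,n,z,12); e0=e+c-.4; print("n",n,"e0",e0)
if abs(n)<=1.5 and abs(e0)<=2:
    for L,k in ((9,-1.2),(6,-.8),(3,-.4),(0,-.1)): foot(H1,e0+k,n,z,L,.03); print(L,F())
    print(home(H1,e0-.1,n)); T()
```

```text
[-0.1 -0.  -1.2]
probe 0 1 travel 2.0 f [-0.4 -3.1  0.3]
probe 0 -1 travel 2.0 f [-0.1  2.7  0.8]
probe 1 0 travel 2.0 f [-2.8  0.   0.3]
n 0.0 e0 -0.09999999999999998
9 [ 0.6 -0.  -1.3]
6 [ 0.  -0.1 -0.9]
3 [ 0.  -0.3 -1.2]
0 [ 0.3  0.1 -1. ]
start [-0.1 -0.3 -0.8]
z -4.0 e -0.20 n 0.00 [ 0.4 -0.1 -0.6]
z -6.0 e -0.20 n 0.00 [-0.3  0.2  0. ]
z -8.0 e -0.20 n 0.00 [ 0.2  0.  -0.5]
z -10.0 e -0.20 n 0.00 [-0.1  0.9 -0.3]
z -14.0 e -0.20 n 0.00 [0.4 0.5 0.2]
z -18.0 e -0.20 n 0.00 [-0.1  0.8 -0.4]
z -22.0 e -0.20 n 0.00 [ 0.   0.  -0.2]
z -26.0 e -0.20 n 0.00 [ 0.   0.2 -0.4]
z -30.0 e -0.20 n 0.00 [ 0.   0.4 -0.4]
z -34.0 e -0.20 n 0.00 [ 0.2  0.2 -0.1]
z -38.0 e -0.20 n 0.00 [ 0.2  0.2 -0.6]
z -42.0 e -0.20 n 0.00 [0.2 0.  0. ]
z -44.5 e -0.20 n 0.00 [-0.2  0.9 -0.1]
(-0.19999999999999998, 0.0, -44.5)
 t=51.7 g [ 0.649  -0.2566  0.1004] w 0.0236 F [-0.4 -0.6 -1.7]
```

```bash
cat >> h.py <<'E'
def ink(x,y,tx,ty,yaw=180,yaw2=178,g=.045):
    for p,R in (((x,y,.17),down(yaw)),((x,y,g),down(yaw)),((tx,ty,.17),down(yaw2)),((tx,ty,g+.0065),down(yaw2))):
        if solver.solve_ik(tcp(p,R),rpy(R)) is None: print("no ik",p); return
    goto((x,y,.17),down(yaw)); goto((x,y,g),down(yaw),.25); gripper_close(); T("grip")
    if monitor.current_width()<.02: print("MISSED"); return
    goto((x,y,.17),down(yaw),.25); goto((tx,ty,.17),down(yaw2)); goto((tx,ty,g+.0065),down(yaw2),.15)
    arm.hold(.15); T("placed"); open_gripper(); goto((tx,ty,.17),down(yaw2),.3)
E
python3 - <<'E'
from h import *
open_gripper(); arm.hold(.2); foot(H1,-.2,0,60,0,.2); T("released")
goto((.5,-.05,.22),down(180))
ink(.428,.1025,.384,.368)
ink(.4405,.0005,.4385,.3665)
ink(.4315,-.1095,.493,.365)
goto((.42,-.02,.30),down(180)); T()
for n in("scene","top"): cv2.imwrite(f"pics/{n}5.png",imaging.camera(n)[:,:,::-1])
E
```

```text
released t=53.8 g [ 0.6485 -0.2561  0.2042] w 0.0930 F [0.2 0.5 0. ]
grip t=57.1 g [0.4279 0.1025 0.0449] w 0.0334 F [ 0.   0.1 -0.4]
placed t=59.9 g [0.3844 0.3681 0.0521] w 0.0336 F [-1.3  0.5 -0. ]
grip t=64.5 g [0.4405 0.0005 0.045 ] w 0.0335 F [-0.3 -0.1 -0.3]
placed t=67.6 g [0.4389 0.3666 0.0521] w 0.0337 F [-0.3  0.8  0. ]
grip t=72.6 g [ 0.4315 -0.1095  0.045 ] w 0.0336 F [-0.6  0.6 -1. ]
placed t=76.1 g [0.4933 0.3652 0.0521] w 0.0336 F [-0.2  0.  -0.2]
 t=79.2 g [ 0.4205 -0.0192  0.2997] w 0.0928 F [ 0.3 -0.2  0.4]
```

View pics/scene5.png

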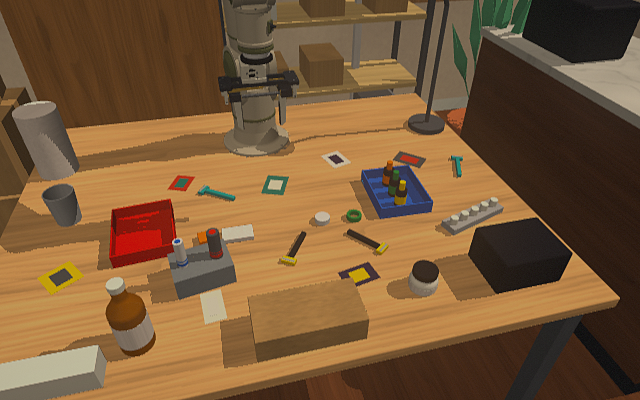

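View pics/top5.png

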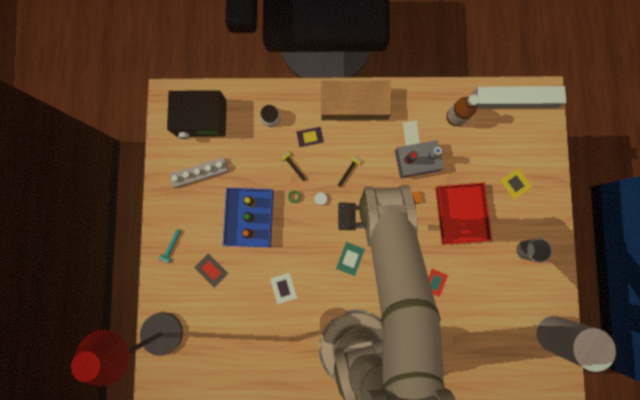

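The pens are home, and three bottles stand in the blue tray at top (248,217). Razor B has been knocked: its handle is now at top (347,174) and its head at (356,160). Razor A is unchanged at (295,166). I'll re-measure both from both views, then pick.

```bash
cat > rz.py <<'E'
from h import *
def razors(t,s):
    R=[]
    for n,im,roi in (("top",t,(270,148,368,192)),("scene",s,(268,225,395,268))):
        for o in razor(im,n,roi):
            if .05<o[2]<.13 and o[3]<.03: print(n,*o)
        hs=[(a,c) for a,c,_ in blobs(im,(18,120,70),(36,255,255),roi if n=="top" else (260,225,395,280),25)[1]]
        print(n,"heads",[(a,c,plane(n,c,.008).round(4)[:2].tolist()) for a,c in hs])
E
python3 - <<'E'
from rz import *
razors(*[cv2.imread(f"pics/{n}5.png")[:,:,::-1].copy() for n in ("top","scene")])
E
```

```text
top [0.611  0.2086] -141.3 0.096 0.009
top [0.5919 0.0291] 146.8 0.092 0.008
top heads [(151, [281.72, 159.37], [0.6433, 0.257]), (767, [335.87, 157.52], [0.6496, 0.0662])]
scene [0.6163 0.2084] 38.2 0.1 0.019
scene [0.5951 0.0305] -33.6 0.099 0.016
scene heads [(80, [381.38, 248.56], [0.665, 0.2444]), (147, [293.9, 258.69], [0.6457, 0.0114]), (32, [307.38, 258.44], [0.6532, 0.0454]), (54, [269.0, 260.76], [0.6375, -0.0521]), (29, [274.69, 266.14], [0.6596, -0.041]), (183, [358.82, 274.08], [0.7364, 0.1577]), (157, [297.08, 274.48], [0.7007, 0.0082])]
```

```bash
cat >> rz.py <<'E'
TY=4.; TC=np.array([.451,-.363]); TX=np.array([np.cos(np.radians(TY)),np.sin(np.radians(TY))])
def put(x,y,yaw,off,g=.022):
    p=TC+off*TX; P=down(90+TY)
    for q,R in (((x,y,.12),down(yaw)),((x,y,g),down(yaw)),((*p,.14),P),((*p,g+.007),P)):
        if solver.solve_ik(tcp(q,R),rpy(R)) is None: print("no ik",q); return
    goto((x,y,.12),down(yaw)); goto((x,y,g),down(yaw),.2); gripper_close(); T("grip")
    if not .008<monitor.current_width()<.022: print("CHECK width"); return
    goto((x,y,.20),down(yaw),.25); goto((.53,-.12,.24),P); goto((*p,.16),P); goto((*p,g+.007),P,.15); arm.hold(.1); T("placed")
    open_gripper(); goto((*p,.16),P,.3)
E
python3 - <<'E'
from rz import *
put(.620,.214,38.7,-.022)
goto((.42,-.12,.30),down(94)); T()
for n in("scene","top"): cv2.imwrite(f"pics/{n}6.png",imaging.camera(n)[:,:,::-1])
razors(*[cv2.imread(f"pics/{n}6.png")[:,:,::-1].copy() for n in ("top","scene")])
E
```

```text
grip t=83.1 g [0.62  0.214 0.022] w 0.0138 F [ 0.3 -0.3  0.5]
placed t=87.5 g [ 0.4296 -0.3648  0.0299] w 0.0140 F [ 0.5 -0.2  0.2]
 t=90.4 g [ 0.4201 -0.1206  0.2994] w 0.0928 F [ 0.9 -0.4  0.3]
top [0.5932 0.0282] 146.6 0.092 0.008
top heads [(871, [329.45, 158.56], [0.6459, 0.0888])]
scene [0.5951 0.0305] -33.6 0.099 0.016
scene heads [(151, [294.44, 258.54], [0.6455, 0.0129]), (38, [308.95, 258.32], [0.6537, 0.0495]), (55, [269.13, 260.71], [0.6375, -0.0517]), (26, [268.08, 266.77], [0.6577, -0.0576]), (150, [296.34, 274.61], [0.7007, 0.0063]), (182, [358.8, 274.12], [0.7365, 0.1577])]
```

View pics/scene6.png

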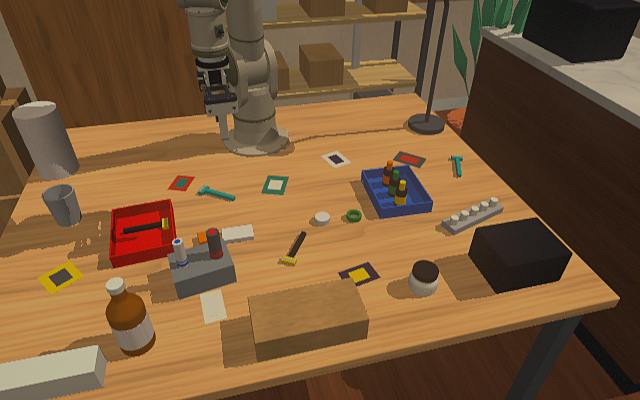

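Razor A lies in the red tray at (145,229). Razor B has not moved since the last look, at (294,248).

Run:
```python
from rz import *
goto((.5,-.02,.26),down(120))
put(.601,.025,146.6,.022)
goto((.45,-.05,.35),down(94)); arm.hold(.5); T()
s,t=imaging.camera("scene"),imaging.camera("top")
a=cv2.resize(s[160:300,100:320],None,fx=3.5,fy=3.5,interpolation=cv2.INTER_CUBIC); cv2.imwrite("pics/c7.png",a[:,:,::-1]); cv2.imwrite("pics/top7.png",t[:,:,::-1])
```

```text
grip t=93.7 g [0.601 0.025 0.022] w 0.0137 F [-0.8  0.5 -0.1]
placed t=97.4 g [ 0.4735 -0.3617  0.03  ] w 0.0136 F [ 0.7 -1.2  0.2]
 t=101.2 g [ 0.45   -0.0501  0.35  ] w 0.0929 F [ 0.5  0.1 -0.5]
```

View pics/c7.png

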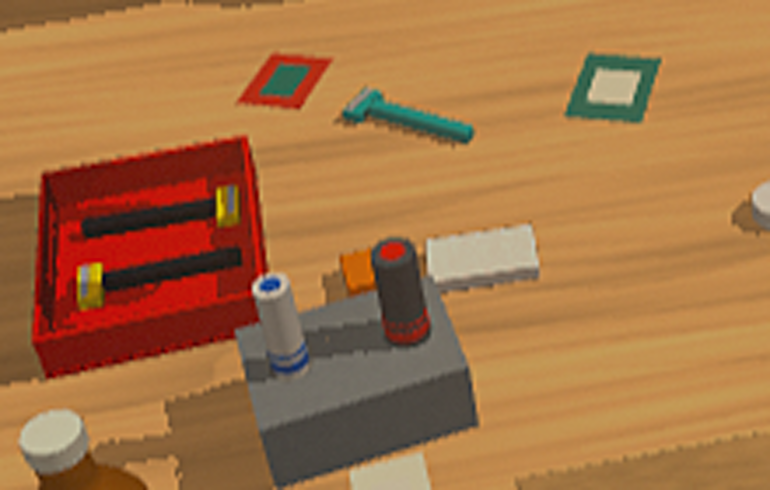

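View pics/top7.png

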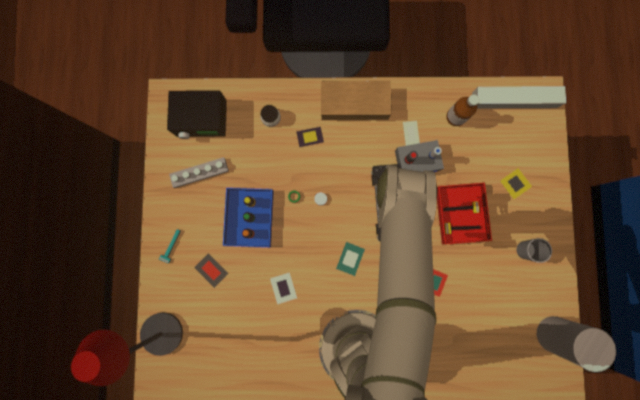

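Both razors lie flat in the red tray at crop (160,215) and (160,270). Both pens are home, three bottles are in the blue tray at top (248,217), and the tin, tape, cards and box are unmoved. Handing in.

```bash
python3 -c "
from h import *
print(order.job_done())"
```

```text
the job is handed in; nothing more can be done
None
```

I handed the job in at about 101 s with both pens fully home in their own bores, all three bottles upright in the blue tray and both razors flat in the red tray; the tin, cards, tape and box looked unmoved in the last pictures, and the hand-in returned no verdict.

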